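# Stake and tag a catalogued stone

### The arm

A 6-joint arm with a two-finger parallel gripper is mounted at the origin on the work surface. World frame = base frame: x ahead of the robot, y to its left, z up, the work surface at z = 0. Lengths are in mm, angles in degrees, forces in N, time in s.
With the tool pointing down it reaches from about 300 to 850 mm from the base axis. Payload 4.2 kg.
Tool frame: the origin (TCP) lies midway between the tips of the shut fingers; the grasp point (between the pads) lies 19 mm behind it; z points along the fingers, y is the direction in which the jaws open and shut (so a half turn about z gives the same grasp; the last joint's range is limited). The gripper opens to 91 mm and grips with 3 to 60 N. Pads are 32 mm wide; open, the fingers measure 118 mm over their backs; the gripper's body (76 mm by 178 mm) begins 60 mm behind the grasp point.
Start: joints at [74.255, 18.312, 89.639, -0, 72.044, -1.146], TCP at [144.931, 556.451, 213.976] pointing down, gripper open.
Joint ranges: [-177.97, 177.97], [-48.28, 115.42], [12.27, 149.76], [-77.06, 257.06], [2.81, 150.46], [-146.56, 146.56]. Speed limits (degrees/s): [147.25, 147.25, 180, 180, 180, 180].

### API

Orientations are given as [roll, pitch, yaw] about the fixed x, y, z axes, in that order (R = Rz(yaw) Ry(pitch) Rx(roll)).
In Python, from workcell import * gives the robot as it stands.
- The arm moves only by the tool arm_command, never from a script. Its argument "deltas" is text: rows parted by semicolons, each of 7 numbers parted by spaces: the shift along the tool's x, y, z in mm, then the turn, a rotation vector about the tool's x, y, z in degrees, then the finger opening in mm, from 0 to 91.2. In form: x y z wx wy wz hand; .... A call has 1 to 5 rows; each row shifts and turns the commanded pose from where the row before left it, along the tool's axes as they then stand; what a row does not reach is not made up. A row lasts 1/8 s, in which the tool goes at most 62.5 mm and 10.7 degrees, less where a joint would pass 70% of its speed; a pose out of reach is approached as far as the arm can. A call is refused whole if a number of a shift passes 62.5 or a number of a turn 10.7, either way. A call with a gripper value outside its range is refused whole. The fingers move at their own pace and stop on an object; "force" is the grip in N (left out, the last holds). Time passes only in rows, so rows that do not move let the fingers close. It gives the time, the measured TCP pose, the force and the opening at its end, in the units of the state.
- state(): the state, without advancing time (a new reading comes with each control period).
- grab_frame(name): name is "scene" or "top"; returns the picture (400x640x3 uint8, red, green, blue); there is no depth.
- camera_model(name): a dict with "fx", "fy", "cx", "cy" (pixels), "rvec" (rotation vector, rad) and "tvec" (3), from world to camera coordinates, as OpenCV has them. Camera axes: x right, y down, z forward; pixel columns grow to the right and rows downward; lengths in mm; the calibration is good to about 2 mm. A picture is of the moment at which its call begins. camera_model takes no time and is no camera call.
- job_done(): hands the job in, once; it reports no verdict.
The state is a dict: "time_s": time; "qpos": joint angles; "qvel": joint speeds; "effort": joint torques, N m; "ee_pos": TCP position; "ee_rot": TCP orientation; "force": force on the tool from outside, world axes, zero at the start; "torque": the same for the moment, N m; "gripper_width": finger opening in mm.
Only numpy, scipy, OpenCV 4.12 (cv2) and the standard library are available. Lean on these libraries where they do the work, as an engineer would, in place of code of your own. Each camera call takes 0.05 s, during which the arm holds its last target. There are 200 camera calls.

### The job

Mark the stone fragment: lean the wooden stake in the sloping rest with its red end up and let go of it there, then take it again and stand it upright, foot down in the hole drilled in the stone, pushed in until its shoulder sits on the stone. Then hang the yellow tag on the standing stake by its hole and lower it until it lies on the stone. Set things down without dropping them, and leave everything else on the bench where it is.

Things in the scene. Friction and masses are not known exactly. Their poses are not given: they have to be found in the camera images.
- stake: wooden stake, 190 long in all, about 60 g, lying on the bench. A square shank 20 x 20, 140 long, ends in a red top (the last 20); the foot is a round tenon, diameter 14, 50 long, its last 8 tapering to diameter 8. Shank and tenon share one axis. Origin on the axis at mid-length (95 from either end); x runs along the axis from foot to red top, y and z are square to the shank's faces.
- stake_top (a point): centre of the stake's red end face
- stake_shoulder (a point): point on the stake's axis where the square shank meets the round tenon, 50 from the foot, 140 from the top
- rest: fixed wooden rest: base 150 x 80 x 14, on it an open trough 130 long rising at 45 degrees toward the body's +x, between flared side walls (26 free at the floor, 54 at the top, 20 high). A dark stop plate closes the low end. A stake laid in it sticks out 60 past the open high end; it may stay where laid or slide to the stop. Origin: centre of the underside; x level toward the high end, z up.
- rest_stop (a point): where the middle of the stake's foot lies when the stake is in the trough with its foot against the stop: on the stop's face, 10 above the trough floor (measured square to the floor)
- stone: fixed grey stone fragment about 140 x 130, flat top 60 above the bench, with a drilled hole in the middle of its top and a blue dot near the far left corner. Origin: centre of its underside, z up; the hole is directly above it.
- socket (a point): centre of the hole's mouth, level with the stone's top (60 above the bench). Hole diameter 17 (20 at the chamfered mouth), vertical, 55 deep; the stake's shoulder rests on the stone around the mouth.
- tag: yellow plastic tag, 8 thick, about 40 g, lying flat: a square head 56 x 56 with a round hole of diameter 40 in its middle, and a tail 36 wide running from the head toward -x, ending 98 from the hole's centre. Origin: centre of the hole at the underside; x along the tag away from the tail, z up (thickness).
- tag_tail (a point): middle of the tail, 68 from the hole's centre along -x and halfway up the thickness: a place to hold it across its 36 width that leaves the gripper's body clear of the stake
- chip_a: small grey stone chip, 75 x 60 x 34, a bystander
- chip_b: small grey stone chip, 85 x 55 x 30, a bystander
- chip_c: small grey stone chip, 60 x 50 x 28, on the left, a bystander
- brush: paint brush lying at the left edge, bristles away from the robot, a bystander
- hammer: hammer lying at the right edge, head away from the robot, a bystander
- can: blue tin can, diameter 74, height 100, at the back, a bystander
- mug: white mug, diameter 84, height 90, near the robot on the left, a bystander
There are look-alikes about, which are no part of the job. Leave any black look-alike of the stake alone.

How it is judged:
By the outcome, as a careful person would: the job done as asked, in the order asked, and still so for the second after the job is handed in, with the robot touching nothing.
It also fails if it takes over 72 s, if anything falls off the work surface, if the arm or the gripper's body presses on something with over 40 N, if the wrist force passes 120 N, or if a joint passes its speed limit or range.

## Working session

There is one attempt and no reset: what is moved stays moved. The work goes in short steps, Python scripts to look and compute and a tool call to move; the robot and the scene stay as the last step left them, time stands still between calls to the robot, and variables do not carry over. Pictures are saved under pics/ and viewed, about 8 in all and at most 12, crops included, and the job is handed in when it is done.

Besides the shell and the picture viewer there is one more tool, called after "Call:" in YAML: its name, and indented under it one key for each argument. arm_command: Moves the arm, as the interface text tells. Its arguments: {"type":"object","properties":{"deltas":{"type":"string"},"force":{"type":"number"}},"required":["deltas"]}

```bash
mkdir -p pics; ls; python3 - <<'E'
from workcell import *
import cv2
for n in("scene","top"):
    im=grab_frame(n); cv2.imwrite(f"pics/{n}0.png",im[:,:,::-1]); m=camera_model(n); print(n,m)
print(state())
E
```

```text
pics
scene {'fx': 368.27788231086976, 'fy': 368.27788231086976, 'cx': 318.6663088067145, 'cy': 199.50985506401614, 'rvec': array([ 1.52853375,  2.01281651, -0.81898069]), 'tvec': array([ 146.30147988, -311.16674245, 1649.96627507])}
top {'fx': 482.6455264893576, 'fy': 482.6455264893576, 'cx': 325.7741809226713, 'cy': 201.89469726812794, 'rvec': array([ 2.11166632, -2.13487976,  0.19306993]), 'tvec': array([ -17.84378723,  556.70704787, 1590.55604574])}
{'time_s': 0.1, 'qpos': array([ 7.42572981e+01,  1.83463270e+01,  8.96990451e+01, -8.16051182e-04,
        7.20430954e+01, -1.14733205e+00]), 'qvel': array([ 0.01989512, -0.03478874, -0.12588032,  0.0108717 ,  0.08329762,
        0.04928304]), 'effort': array([-1.18938344e-03, -4.13331127e+01, -2.32511848e+01,  7.28336675e-02,
        4.21794096e-02, -5.58797262e-05]), 'ee_pos': array([144.79127352, 556.01050172, 213.22341407]), 'ee_rot': array([-1.79911535e+02, -9.95661652e-04,  1.65404882e+02]), 'force': array([-0.92667997, -0.18773413,  0.28456519]), 'torque': array([ 0.00596989, -0.01384548,  0.00212158]), 'gripper_width': 91.31198555257467}
```

View pics/scene0.png

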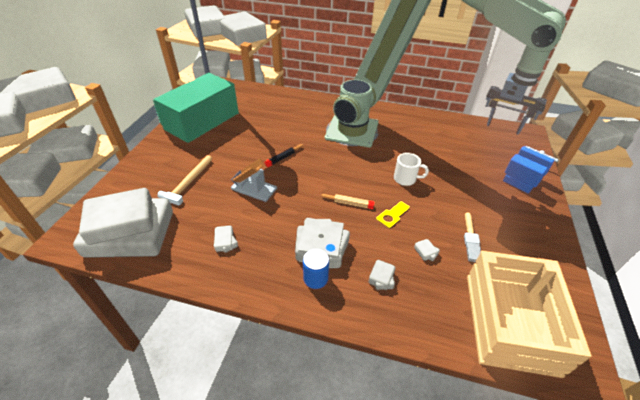

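View pics/top0.png

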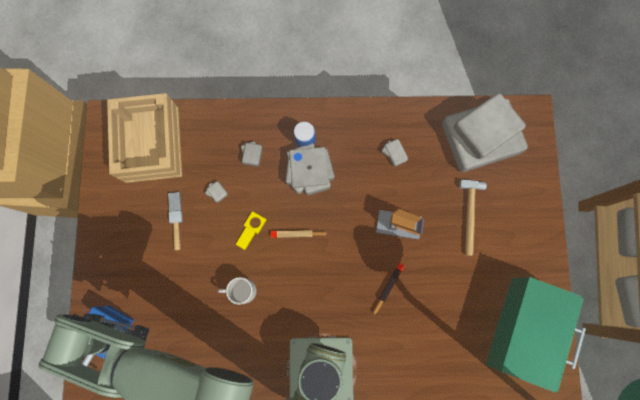

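The top view shows two stake candidates. One is a wooden stake at about (298,234), with its red end at left (272,234). The other is a black-bodied one at about (388,289). The task names the wooden one, so I'll confirm it in an enlarged crop. The tag is at (251,230), the stone hole near (310,168) and the rest at (400,223).

```bash
cat > h.py <<'E'
import numpy as np, cv2
from workcell import *
def cam(n):
    m=camera_model(n); K=np.array([[m['fx'],0,m['cx']],[0,m['fy'],m['cy']],[0,0,1]])
    R=cv2.Rodrigues(np.array(m['rvec']))[0]; return K,R,np.array(m['tvec'])
def plane(n,uv,z):
    K,R,t=cam(n); c=-R.T@t; d=R.T@np.linalg.inv(K)@np.array([uv[0],uv[1],1.]); return c+d*(z-c[2])/d[2]
def tri(a,b):
    P=[np.hstack([R,t[:,None]]) for R,t in [cam(n)[1:] for n in("scene","top")]]
    P=[cam(n)[0]@p for n,p in zip(("scene","top"),P)]
    X=cv2.triangulatePoints(P[0],P[1],np.array(a,float).reshape(2,1),np.array(b,float).reshape(2,1)).ravel(); return X[:3]/X[3]
def proj(n,X):
    K,R,t=cam(n); p=K@(R@np.array(X,float)+t); return p[:2]/p[2]
E
python3 - <<'E'
from h import *
T=cv2.imread("pics/top0.png");S=cv2.imread("pics/scene0.png")
def crop(I,x,y,w,h,k): return cv2.resize(I[y:y+h,x:x+w],(w*k,h*k),interpolation=cv2.INTER_CUBIC)
a=crop(T,230,140,200,110,4)   # 800x440
cv2.imwrite("pics/c1.png",a)
b=np.hstack([crop(S,220,140,90,65,4),crop(S,285,180,110,65,4)]); cv2.imwrite("pics/c2.png",b)
for n,I in(("top",T),("scene",S)):
    H=cv2.cvtColor(I,cv2.COLOR_BGR2HSV)
    for nm,lo,hi in(("yel",(22,180,120),(35,255,255)),("red",(0,220,120),(4,255,255)),("red2",(176,220,120),(180,255,255)),("blue",(100,180,80),(125,255,255)),("stk",(13,60,140),(22,170,255))):
        m=cv2.inRange(H,lo,hi); k,l,s,c=cv2.connectedComponentsWithStats(m)
        for i in range(1,k):
            if s[i,4]>12: print(n,nm,s[i],c[i].round(1),[x for x in (cv2.minAreaRect(np.argwhere(l==i)[:,::-1].astype(np.float32)))])
E
```

```text
top yel [236 211  31  39 484] [249.7 230.4] [(249.3235321044922, 230.7941131591797), (17.492855072021484, 38.07268142700195), 30.963754653930664]
top red [272 232   4   5  13] [273.2 234.1] [(273.5, 234.0), (4.0, 3.0), 90.0]
top blue [295 155   6   4  14] [297.6 156.4] [(297.4499816894531, 156.34999084472656), (2.8460497856140137, 5.0596442222595215), 71.56504821777344]
top stk [   0   68   81  148 8734] [ 32.  138.7] [(40.0, 141.5), (147.0, 80.0), 90.0]
top stk [ 107   93   76   90 5850] [143.7 138. ] [(143.6224365234375, 137.7005615234375), (87.48651123046875, 72.90255737304688), 87.0390625]
top stk [467 188   9  68 436] [471.1 222.8] [(471.30657958984375, 221.56222534179688), (6.754251480102539, 67.20955657958984), 2.726310968399048]
top stk [ 601  202   36   77 1021] [615.4 244.2] [(615.810791015625, 240.3648681640625), (73.65074157714844, 29.756214141845703), 80.53767395019531]
top stk [392 210  30  20 355] [405. 219.] [(405.6341552734375, 219.20730590820312), (27.31072235107422, 14.766556739807129), 20.22486114501953]
top stk [173 222   8  29 175] [176.6 236.9] [(176.6605377197
[... 4266 characters left out ...]
, 81.8698959350586]
scene stk [  0 227  34  28 580] [ 14.7 241.7] [(15.369227409362793, 241.14614868164062), (35.520843505859375, 22.364974975585938), 15.255120277404785]
scene stk [ 467  250  125  128 4011] [514.7 336.6] [(529.252197265625, 314.26239013671875), (134.4936065673828, 115.6268310546875), 8.259438514709473]
scene stk [ 488  256   91   92 4070] [531.1 294.9] [(533.1981201171875, 301.55657958984375), (103.26299285888672, 75.3740005493164), 79.3803482055664]
scene stk [619 377  19  23 150] [625.7 385.3] [(625.3782348632812, 388.9383850097656), (18.681541442871094, 19.591533660888672), 15.5241117477417]
scene stk [629 394   4   6  20] [630.4 397. ] [(630.5, 396.5), (5.0, 3.0), 90.0]
```

View pics/c1.png

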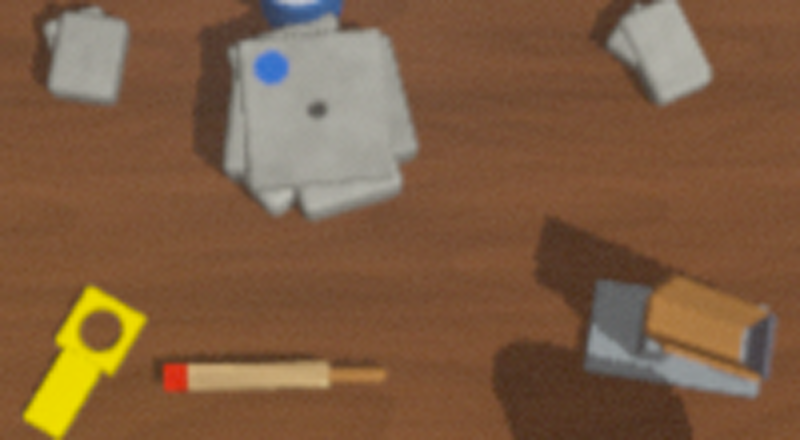

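View pics/c2.png

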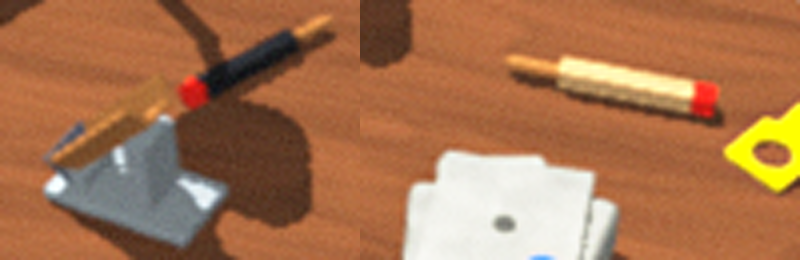

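The crop confirms the target: the stake in pale wood with its red end at left, at crop (164–385,376). The other one is black and stays where it is. The rest's dark stop is at crop (772,340), so its high end points to image left (+y). The stone hole is at crop (318,109) and the tag hole at (101,330). I'll enlarge the rest in both views.

```bash
python3 - <<'E'
from h import *
T=cv2.imread("pics/top0.png");S=cv2.imread("pics/scene0.png")
def crop(I,x,y,w,h,k): return cv2.resize(I[y:y+h,x:x+w],(w*k,h*k),interpolation=cv2.INTER_CUBIC)
a=np.vstack([crop(T,372,202,60,42,10)[:300*2]]); b=crop(S,226,150,60,54,10)
g=np.hstack([cv2.resize(a,(400,280)),np.zeros((280,0,3),np.uint8)])
cv2.imwrite("pics/c3.png",np.hstack([crop(T,372,205,55,36,7),crop(S,226,155,55,49,7)[:252]]) if 0 else np.vstack([crop(T,372,206,60,34,8),crop(S,226,160,60,40,8)]))
f=lambda u,v:((u+.5)/4-.5+230,(v+.5)/4-.5+140)
print("stake top",plane("top",f(164,377),20),"shoulder",plane("top",f(328,375),20),"foot",plane("top",f(385,375.5),17))
print("socket",plane("top",f(318,109),60), "scene",plane("scene",(285-27.5*0+(505-360)/4.,180+223/4.),60))
tail=(f(24,419),f(58,438)); print("tag tail end",[plane("top",p,8) for p in tail])
# tag holes & corners
H=cv2.cvtColor(T,cv2.COLOR_BGR2HSV)
big=cv2.resize(T[200:260,225:280],None,fx=8,fy=8,interpolation=cv2.INTER_CUBIC)
m=cv2.inRange(cv2.cvtColor(big,cv2.COLOR_BGR2HSV),(22,150,110),(35,255,255))
cs,hi=cv2.findContours(m,cv2.RETR_CCOMP,cv2.CHAIN_APPROX_NONE)
for c,h in zip(cs,hi[0]):
    if cv2.contourArea(c)<500: continue
    M=cv2.moments(c); p=((M['m10']/M['m00']+.5)/8-.5+225,(M['m01']/M['m00']+.5)/8-.5+200)
    print("tag","hole" if h[3]>=0 else "outer",plane("top",p,4),cv2.contourArea(c)/64)
    if h[3]<0:
        q=c[:,0]; W=np.array([plane("top",((a+.5)/8-.5+225,(b+.5)/8-.5+200),8)[:2] for a,b in q]); vx=np.linalg.svd(W-W.mean(0),full_matrices=False)[2]; print("dir",np.degrees(np.arctan2(vx[0,1],vx[0,0])))
for p in(f(600,282),f(585,370),f(755,395)): print("base",plane("top",p,14))
E
```

```text
stake top [452.98551342 166.33861089  20.        ] shoulder [453.15546113  25.78524972  20.        ] foot [452.54461575 -23.03609807  17.        ]
socket [677.75217814  31.88402883  60.        ] scene [675.64724085  38.15250155  60.        ]
tag tail end [array([419.45743472, 287.82102934,   8.        ]), array([402.81006552, 258.22825679,   8.        ])]
tag outer [471.85586176 238.77906181   4.        ] 554.7890625
dir 149.70704764696208
tag hole [496.59119677 223.92115004   4.        ] 74.921875
base [ 532.31743893 -210.3070363    14.        ]
base [ 455.75671359 -195.03721196   14.        ]
base [ 432.59635738 -340.10054775   14.        ]
```

View pics/c3.png

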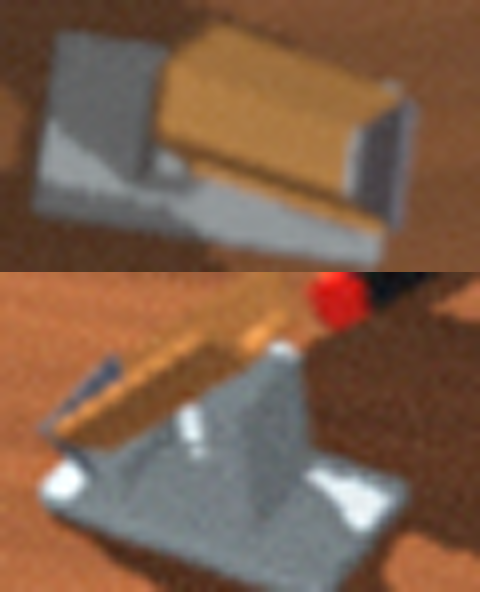

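```bash
python3 - <<'E'
from h import *
t=lambda u,v:((u+.5)/8-.5+372,(v+.5)/8-.5+206)
s=lambda u,v:((u+.5)/8-.5+226,(v-272+.5)/8-.5+160)
y=np.radians(80.5); X=np.array([np.cos(y),np.sin(y)]);Y=np.array([-X[1],X[0]]);C=np.array([482.5,-275.2])
for n,a,b in(("wall low top",(55,428),(403,98)),("stop -x",(115,360),(402,228)),("stop +x",(38,432),(413,100)),("wall +x high top",(215,328),(215,22)),("base TL",(408,488),(58,32)),("base BL+x?",(320,592),(58,32))):
    P=tri(s(*a),t(*b)); d=P[:2]-C; q=proj("top",P)-t(*b); print(n,P.round(1),"rest xy",d@X,d@Y,"res",q.round(2))
for z in(100,110,120,130):
    P=plane("top",t(160,97),z); d=P[:2]-C; print("high floor",z,d@X,d@Y)
for z in(14,20,26,32,38):
    P=plane("top",t(358,158),z); d=P[:2]-C; print("low floor",z,d@X,d@Y)
E
```

```text
wall low top [ 497.9 -346.6   46.2] rest xy -67.91911899522937 -26.933802033709597 res [-0.76  0.31]
stop -x [ 442.7 -343.6   42.4] rest xy -74.00834273824857 27.925522637813394 res [-0.99  0.39]
stop +x [ 498.1 -353.    42. ] rest xy -74.14600114990449 -28.210920181306363 res [-0.38  0.16]
wall +x high top [ 515.  -253.   140.9] rest xy 27.2433792230169 -28.359491166197223 res [-1.13  0.41]
base TL [ 521.  -187.7   74.1] rest xy 92.6287331752277 -23.535241231066053 res [-3.94  0.98]
base BL+x? [ 533.8 -205.9   14.3] rest xy 76.76510963709244 -39.125126089236886 res [-0.45  0.15]
high floor 100 37.211828709685854 -3.729464562966234
high floor 110 38.29552306189596 -2.012749915309025
high floor 120 39.379217414106094 -0.29603526765175686
high floor 130 40.46291176631622 1.4206793800055122
low floor 14 -59.81261805075609 -5.266939904532907
low floor 20 -58.84378355226741 -4.284960166763945
low floor 26 -57.87494905377873 -3.302980428994983
low floor 32 -56.906114555290166 -2.3210006912260397
low floor 38 -55.937280056801484 -1.3390209534570778
```

```bash
cat >> h.py <<'E'
from scipy.spatial.transform import Rotation as Ro
def plan(p,R,n,hand):
    s=state(); R0=Ro.from_euler('xyz',s['ee_rot'],degrees=True); p0=np.array(s['ee_pos'])
    w=(R0.inv()*R).as_rotvec(); dp=(np.array(p)-p0)/n
    rows=[]
    for i in range(n):
        Ri=R0*Ro.from_rotvec(w*i/n)
        rows.append(" ".join(f"{v:g}" for v in list((Ri.inv().apply(dp)).round(1)+0.)+list(np.degrees(w/n).round(1)+0.)+[hand]))
    print("t",round(s['time_s'],2),"at",p0.round(1),np.round(s['ee_rot'],1),"F",np.round(s['force'],1),"w",round(s['gripper_width'],1),"q",np.round(s['qpos'],0))
    for i in range(0,n,5): print("; ".join(rows[i:i+5]))
def down(yaw,tilt=0): # tool down at yaw, then tilt about tool y
    return Ro.from_euler('xyz',[180,0,yaw],degrees=True)*Ro.from_euler('y',tilt,degrees=True)
E
python3 -c "
from h import *
plan([453,133,110],down(90),12,60)"
```

```text
t 0.1 at [144.8 556.  213.2] [-179.9   -0.   165.4] F [-0.9 -0.2  0.3] w 91.3 q [74. 18. 90. -0. 72. -1.]
-33.7 -27.6 8.6 0 0 6.3 60; -36.6 -23.8 8.6 0 0 6.3 60; -38.9 -19.6 8.6 0 0 6.3 60; -40.9 -15.2 8.6 0 0 6.3 60; -42.3 -10.7 8.6 0 0 6.3 60
-43.2 -6 8.6 0 0 6.3 60; -43.6 -1.2 8.6 0 0 6.3 60; -43.5 3.5 8.6 0 0 6.3 60; -42.8 8.3 8.6 0 0 6.3 60; -41.7 12.9 8.6 0 0 6.3 60
-40 17.4 8.6 0 0 6.3 60; -37.8 21.7 8.6 0 0 6.3 60
```

Call:
arm_command:
  deltas: "-33.7 -27.6 8.6 0 0 6.3 60; -36.6 -23.8 8.6 0 0 6.3 60; -38.9 -19.6 8.6 0 0 6.3 60; -40.9 -15.2 8.6 0 0 6.3 60; -42.3 -10.7 8.6 0 0 6.3 60"
  force: 40

```text
time_s: 0.72
ee_pos: [273.8, 378.8, 170.4]
ee_rot: [-180.0, 0.0, 133.7]
force: [0.1, 0.3, -0.3]
gripper_width: 59.9
```

Call:
arm_command:
  deltas: "-43.2 -6 8.6 0 0 6.3 60; -43.6 -1.2 8.6 0 0 6.3 60; -43.5 3.5 8.6 0 0 6.3 60; -42.8 8.3 8.6 0 0 6.3 60; -41.7 12.9 8.6 0 0 6.3 60"

```text
time_s: 1.35
ee_pos: [401.9, 202.4, 127.5]
ee_rot: [-180.0, -0.0, 102.2]
force: [1.4, 0.1, 0.6]
gripper_width: 60.0
```

Call:
arm_command:
  deltas: "-40 17.4 8.6 0 0 6.3 60; -37.8 21.7 8.6 0 0 6.3 60; 0 0 0 0 0 0 60; 0 0 0 0 0 0 60"

```text
time_s: 1.85
ee_pos: [452.0, 133.2, 110.6]
ee_rot: [-179.9, -0.0, 89.8]
force: [0.0, -1.1, -0.4]
gripper_width: 60.2
```

```bash
python3 -c "
from h import *
plan([453,133,2],down(90),4,60)"
```

```text
t 1.85 at [452.  133.2 110.6] [-179.9   -0.    89.8] F [ 0.  -1.1 -0.4] w 60.2 q [ 15.  15. 112.   0.  54.  15.]
-0.1 0.3 27.1 0 0 0 60; -0.1 0.3 27.1 0 0 0 60; -0.1 0.3 27.1 0 0 0 60; -0.1 0.3 27.1 0 0 0 60
```

Call:
arm_command:
  deltas: "0 0.5 30 0 0 0 60; 0 0.5 30 0 0 0 60; 0 0 30 0 0 0 60; 0 0 18.5 0 0 0 60; 0 0 0 0 0 0 60"

```text
time_s: 2.48
ee_pos: [452.5, 134.1, 1.8]
ee_rot: [-179.9, 0.0, 89.9]
force: [0.3, 0.9, 0.7]
gripper_width: 59.6
```

Call:
arm_command:
  deltas: "0 0 0 0 0 0 10; 0 0 0 0 0 0 10; 0 0 0 0 0 0 10; 0 0 0 0 0 0 10"

```text
time_s: 2.98
ee_pos: [453.6, 133.0, 2.5]
ee_rot: [180.0, -0.0, 89.8]
force: [-1.1, 0.2, 0.1]
gripper_width: 23.0
```

Call:
arm_command:
  deltas: "0 0 -10 0 0 0 10; 0 0 -30 0 0 0 10; 0 0 -50 0 0 0 10; 0 0 -50 0 0 0 10; 0 0 -40 0 0 0 10"

```text
time_s: 3.6
ee_pos: [453.8, 133.0, 185.1]
ee_rot: [179.9, -0.0, 89.8]
force: [0.8, -0.1, -1.1]
gripper_width: 19.8
```

```bash
python3 - <<'E'
from h import *
y=80.4;X=np.array([np.cos(np.radians(y)),np.sin(np.radians(y)),0]);C=np.array([482.5,-275.2,0])
stop=C-61*X+[0,0,38.6]; d=.707*X+[0,0,.707]; zt=.707*X-[0,0,.707]
tgt=stop+159*d+9*zt; print("final tcp",tgt)
plan(tgt-40*zt+10*d,down(y,45),9,10)
S=grab_frame("scene");T=grab_frame("top")
p=state()['ee_pos']; o=[]
for n,I in(("scene",S),("top",T)):
    u,v=proj(n,p).astype(int); x0,y0=max(u-40,0),max(v-40,0); o.append(cv2.resize(I[y0:y0+80,x0:x0+80],(400,400),interpolation=cv2.INTER_CUBIC))
cv2.imwrite("pics/g.png",np.hstack(o)[:,:,::-1])
E
```

```text
final tcp [ 492.13523111 -218.23309296  144.65      ]
t 3.6 at [453.8 133.  185.1] [179.9  -0.   89.8] F [ 0.8 -0.1 -1.1] w 19.8 q [ 15.  10. 105.   0.  64.  15.]
-41.3 4 0.5 -0.4 5 1 10; -41.2 4.7 -3 -0.4 5 1 10; -40.7 5.5 -6.5 -0.4 5 1 10; -39.8 6.2 -10 -0.4 5 1 10; -38.7 7 -13.4 -0.4 5 1 10
-37.3 7.8 -16.6 -0.4 5 1 10; -35.5 8.5 -19.7 -0.4 5 1 10; -33.5 9.3 -22.7 -0.4 5 1 10; -31.3 10 -25.4 -0.4 5 1 10
```

View pics/g.png

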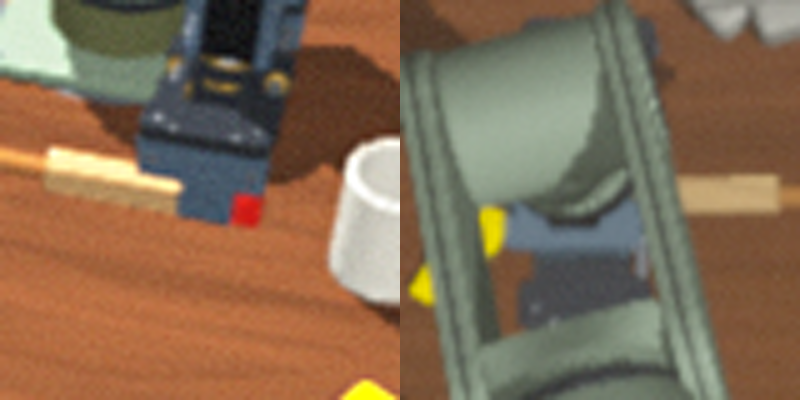

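Picture 6 shows the stake in the gripper with the red end at scene crop (246,211) and the shank running left, roughly level. The shoulder is at scene crop (47,165) and top crop (780,194). I'll check the in-hand pose and where the foot tip is.

```bash
cat >> h.py <<'E'
def stk(n,I,x0,y0,x1,y1,lo=(8,60,120),hi=(24,200,255)):
    H=cv2.cvtColor(I[y0:y1,x0:x1],cv2.COLOR_RGB2HSV); return cv2.inRange(H,lo,hi)
E
python3 - <<'E'
from h import *
S=grab_frame("scene");T=grab_frame("top"); p=np.array(state()['ee_pos'])
# predicted stake in hand: axis 9 behind TCP, foot 157 toward -y
for nm,s in(("top",33),("shoulder",-107),("foot",-157)):
    X=p+[0,s,9.]; print(nm,proj("scene",X).round(1),proj("top",X).round(1))
us,vs=proj("scene",p).astype(int)-40; ut,vt=proj("top",p).astype(int)-40
f=lambda a,b,u,v:((a+.5)/5-.5+u,(b+.5)/5-.5+v)
print("obs scene shoulder",f(44,165,us,vs),"top",f(780-400,194,ut,vt), "red",f(246,211,us,vs))
Q=tri(f(44,165,us,vs),f(380,194,ut,vt)); print("shoulder~",Q,"expected",p+[0,-107,9])
E
```

```text
top [378.8 166. ] [264.2 227.1]
shoulder [336.1 158.1] [309.7 226.6]
foot [321.2 155.4] [326.  226.4]
obs scene shoulder (np.float64(336.4), np.float64(158.6)) top (np.float64(310.6), np.float64(225.4)) red (np.float64(376.8), np.float64(167.8))
shoulder~ [456.80136793  24.86232255 192.56642323] expected [453.48963608  25.96048691 191.92721846]
```

Call:
arm_command:
  deltas: "0 0 -50 0 0 0 10; 0 0 -55 0 0 0 10; 0 0 -10 0 0 0 10"

```text
time_s: 4.18
ee_pos: [454.5, 133.3, 299.2]
ee_rot: [179.8, -0.1, 89.8]
force: [0.0, -0.1, -1.1]
gripper_width: 19.8
```

```bash
python3 - <<'E'
from h import *
y=80.4;X=np.array([np.cos(np.radians(y)),np.sin(np.radians(y)),0]);C=np.array([482.5,-275.2,0])
stop=C-61*X+[0,0,38.6]; d=.707*X+[0,0,.707]; zt=.707*X-[0,0,.707]
tgt=stop+159*d+9*zt
plan(tgt-100*zt+10*d,down(y,45),10,10)
E
```

```text
t 4.17 at [454.5 133.3 299.2] [ 1.798e+02 -1.000e-01  8.980e+01] F [ 0.  -0.1 -1.1] w 19.8 q [15.  6. 93.  0. 80. 15.]
-41.4 2.8 7.6 -0.3 4.5 0.9 10; -41.8 3.4 4.4 -0.3 4.5 0.9 10; -42 4.1 1.1 -0.3 4.5 0.9 10; -41.9 4.7 -2.1 -0.3 4.5 0.9 10; -41.5 5.4 -5.3 -0.3 4.5 0.9 10
-40.9 6.1 -8.5 -0.3 4.5 0.9 10; -40 6.8 -11.7 -0.3 4.5 0.9 10; -38.9 7.5 -14.7 -0.3 4.5 0.9 10; -37.5 8.2 -17.6 -0.3 4.5 0.9 10; -35.8 8.9 -20.5 -0.3 4.5 0.9 10
```

Call:
arm_command:
  deltas: "-41.4 2.8 7.6 -0.3 4.5 0.9 10; -41.8 3.4 4.4 -0.3 4.5 0.9 10; -42 4.1 1.1 -0.3 4.5 0.9 10; -41.9 4.7 -2.1 -0.3 4.5 0.9 10; -41.5 5.4 -5.3 -0.3 4.5 0.9 10"

```text
time_s: 4.8
ee_pos: [465.6, -75.0, 256.5]
ee_rot: [179.6, -22.8, 85.2]
force: [1.5, -0.6, -0.8]
gripper_width: 19.7
```

Call:
arm_command:
  deltas: "-40.9 6.1 -8.5 -0.3 4.5 0.9 10; -40 6.8 -11.7 -0.3 4.5 0.9 10; -38.9 7.5 -14.7 -0.3 4.5 0.9 10; -37.5 8.2 -17.6 -0.3 4.5 0.9 10; -35.8 8.9 -20.5 -0.3 4.5 0.9 10"

```text
time_s: 5.42
ee_pos: [479.5, -281.9, 217.5]
ee_rot: [-178.7, -45.4, 79.6]
force: [2.0, -0.3, -0.1]
gripper_width: 19.8
```

```bash
cat >> h.py <<'E'
y=80.4;X=np.array([np.cos(np.radians(y)),np.sin(np.radians(y)),0]);C=np.array([482.5,-275.2,0])
stop=C-61*X+[0,0,38.6]; d=.707*X+[0,0,.707]; zt=.707*X-[0,0,.707]
E
python3 - <<'E'
from h import *
tgt=stop+159*d+9*zt
plan(tgt-25*zt+4*d,down(y,45),4,10)
S=grab_frame("scene");T=grab_frame("top")
p=stop; o=[]
for n,I in(("scene",S),("top",T)):
    u,v=proj(n,p+60*d).astype(int); x0,y0=max(u-40,0),max(v-40,0); o.append(cv2.resize(I[y0:y0+80,x0:x0+80],(400,400),interpolation=cv2.INTER_CUBIC))
cv2.imwrite("pics/r1.png",np.hstack(o)[:,:,::-1])
E
```

```text
t 5.42 at [ 479.5 -281.9  217.5] [-178.7  -45.4   79.6] F [ 2.  -0.3 -0.1] w 19.8 q [-50.  32.  82.  32.  99. -45.]
-0.5 0.7 18.1 -0.2 -0.1 -0.1 10; -0.5 0.6 18.1 -0.2 -0.1 -0.1 10; -0.5 0.6 18.1 -0.2 -0.1 -0.1 10; -0.4 0.5 18.1 -0.2 -0.1 -0.1 10
```

View pics/r1.png

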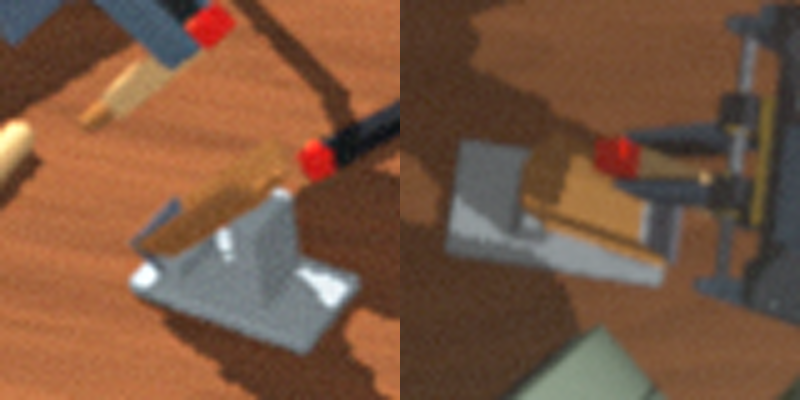

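Picture 7 shows the stake parallel above the trough, red end up: scene crop (210,25) and top crop (617,157). The move down into the trough comes next.

Call:
arm_command:
  deltas: "0 0.6 18 -0.2 0 0 10; -0.5 0.6 18 -0.2 0 0 10; -0.5 0.6 18 -0.2 0 0 10; -0.5 0.6 15 -0.2 0 0 10; 0 0 0 0 0 0 10"

```text
time_s: 6.15
ee_pos: [489.6, -232.7, 169.2]
ee_rot: [-179.6, -45.2, 79.8]
force: [0.2, -0.2, -0.4]
gripper_width: 19.7
```

```bash
python3 - <<'E'
from h import *
tgt=stop+159*d+9*zt
plan(tgt,down(y,45),5,10)
E
```

```text
t 6.15 at [ 489.6 -232.7  169.2] [-179.6  -45.2   79.8] F [ 0.2 -0.2 -0.4] w 19.7 q [-47.  31.  90.  34.  90. -47.]
-1.4 0 5.5 0 0 -0.1 10; -1.4 0 5.5 0 0 -0.1 10; -1.4 0 5.5 0 0 -0.1 10; -1.4 0 5.5 0 0 -0.1 10; -1.4 0 5.5 0 0 -0.1 10
```

Call:
arm_command:
  deltas: "-1 0 7 0 0 0 10; -1 0 7 0 0 0 10; -1 0 4 0 0 0 10; 0 0 2 0 0 0 10"

```text
time_s: 6.65
ee_pos: [492.3, -222.4, 153.7]
ee_rot: [-179.8, -45.1, 79.9]
force: [-0.6, 0.5, -0.1]
gripper_width: 19.9
```

Call:
arm_command:
  deltas: "0 0 2 0 0 0 10; 0 0 2 0 0 0 10; 0 0 0 0 0 0 10"

```text
time_s: 7.02
ee_pos: [492.8, -219.6, 151.1]
ee_rot: [-179.9, -45.1, 79.9]
force: [0.2, -0.8, -0.5]
gripper_width: 19.7
```

Call:
arm_command:
  deltas: "0 0 2 0 0 0 10; 0 0 0 0 0 0 10"

```text
time_s: 7.28
ee_pos: [493.0, -218.2, 149.7]
ee_rot: [-179.9, -45.1, 79.9]
force: [-0.1, -0.8, -0.5]
gripper_width: 19.8
```

Call:
arm_command:
  deltas: "0 0 1.5 0 0 0 10; 0 0 0 0 0 0 10"

```text
time_s: 7.52
ee_pos: [493.2, -217.2, 148.6]
ee_rot: [-179.9, -45.1, 79.9]
force: [0.5, -0.1, -0.7]
gripper_width: 19.9
```

Call:
arm_command:
  deltas: "0 0 1.5 0 0 0 10; 0 0 0 0 0 0 10"

```text
time_s: 7.78
ee_pos: [493.4, -216.2, 147.6]
ee_rot: [-179.9, -45.0, 79.9]
force: [0.7, -0.1, -1.0]
gripper_width: 19.6
```

Call:
arm_command:
  deltas: "0 0 1 0 0 0 10; 0 0 0 0 0 0 10"

```text
time_s: 8.02
ee_pos: [493.5, -215.9, 147.3]
ee_rot: [-179.9, -45.0, 79.9]
force: [-1.8, -2.1, 3.3]
gripper_width: 19.7
```

Call:
arm_command:
  deltas: "-1.5 0 0 0 0 0 10; 0 0 0 0 0 0 10"

```text
time_s: 8.28
ee_pos: [493.7, -216.7, 146.6]
ee_rot: [-180.0, -45.1, 80.0]
force: [-1.8, -1.6, 4.6]
gripper_width: 20.1
```

Call:
arm_command:
  deltas: "-1.5 0 0 0 0 0 10; 0 0 0 0 0 0 10"

```text
time_s: 8.52
ee_pos: [493.6, -217.8, 145.5]
ee_rot: [-180.0, -45.1, 80.0]
force: [-0.7, -1.8, 4.7]
gripper_width: 19.9
```

Call:
arm_command:
  deltas: "-1.5 0 0 0 0 0 10; 0 0 0 0 0 0 10"

```text
time_s: 8.78
ee_pos: [493.5, -218.8, 144.5]
ee_rot: [180.0, -45.1, 80.0]
force: [-0.2, -1.9, 4.8]
gripper_width: 19.6
```

Call:
arm_command:
  deltas: "-1 0 0 0 0 0 10; 0 0 0 0 0 0 10"

```text
time_s: 9.02
ee_pos: [493.4, -219.5, 143.8]
ee_rot: [180.0, -45.1, 80.0]
force: [0.2, -2.7, 4.7]
gripper_width: 19.4
```

Call:
arm_command:
  deltas: "-1 0 0 0 0 0 10; 0 0 0 0 0 0 10"

```text
time_s: 9.28
ee_pos: [493.3, -220.2, 143.1]
ee_rot: [180.0, -45.1, 80.0]
force: [-0.5, -2.0, 5.3]
gripper_width: 19.7
```

Call:
arm_command:
  deltas: "-1 0 0 0 0 0 10; 0 0 0 0 0 0 10"

```text
time_s: 9.52
ee_pos: [493.2, -220.9, 142.4]
ee_rot: [180.0, -45.1, 80.0]
force: [-0.6, -1.6, 5.1]
gripper_width: 20.0
```

Call:
arm_command:
  deltas: "-1 0 0 0 0 0 10; 0 0 0 0 0 0 10"

```text
time_s: 9.78
ee_pos: [493.0, -221.6, 141.7]
ee_rot: [180.0, -45.1, 80.0]
force: [-1.1, -1.8, 4.5]
gripper_width: 19.8
```

Call:
arm_command:
  deltas: "-1 0 0 0 0 0 10; 0 0 0 0 0 0 10"

```text
time_s: 10.02
ee_pos: [493.0, -222.3, 141.0]
ee_rot: [180.0, -45.1, 80.0]
force: [-0.4, -2.0, 4.5]
gripper_width: 19.4
```

Call:
arm_command:
  deltas: "-1 0 0 0 0 0 10; 0 0 0 0 0 0 10"

```text
time_s: 10.28
ee_pos: [492.9, -222.6, 140.7]
ee_rot: [180.0, -45.1, 80.0]
force: [-0.3, -0.5, 6.4]
gripper_width: 19.5
```

Contact with the floor and then with the stop are both confirmed. I'll release and back off along the tool axis.

Call:
arm_command:
  deltas: "0 0 -0.3 0 0 0 50; 0 0 0 0 0 0 50; 0 0 0 0 0 0 50; 0 0 0 0 0 0 50"

```text
time_s: 10.78
ee_pos: [492.2, -222.9, 139.5]
ee_rot: [-179.8, -45.1, 79.9]
force: [0.1, -0.6, -0.5]
gripper_width: 50.0
```

Call:
arm_command:
  deltas: "0 0 -20 0 0 0 50; 0 0 -40 0 0 0 50; 0 0 -50 0 0 0 50; 0 0 -50 0 0 0 50; 0 0 0 0 0 0 50"

```text
time_s: 11.4
ee_pos: [473.1, -337.3, 254.5]
ee_rot: [179.8, -44.8, 80.0]
force: [0.1, 0.6, 0.2]
gripper_width: 50.0
```

```bash
cat >> h.py <<'E'
ax157=np.array([492.9,-222.6,140.7])-9*zt
E
python3 - <<'E'
from h import *
plan(ax157-19*d+110*d+[0,0,20],down(y,-45),12,50)
S=grab_frame("scene");T=grab_frame("top")
for n,I in(("scene",S),("top",T)):
    H=cv2.cvtColor(I,cv2.COLOR_RGB2HSV); m=cv2.inRange(H,(0,200,110),(5,255,255))
    k,l,s,c=cv2.connectedComponentsWithStats(m)
    print(n,"pred top",proj(n,ax157+33*d).round(1),[(c[i].round(1),s[i,4]) for i in range(1,k) if s[i,4]>8])
o=[]
for n,I in(("scene",S),("top",T)):
    u,v=proj(n,stop+80*d).astype(int); o.append(cv2.resize(I[v-40:v+40,u-40:u+40],(400,400),interpolation=cv2.INTER_CUBIC))
cv2.imwrite("pics/r2.png",np.hstack(o)[:,:,::-1])
E
```

```text
t 11.4 at [ 473.1 -337.3  254.5] [179.8 -44.8  80. ] F [0.1 0.6 0.2] w 50.0 q [-54.  33.  74.  32. 105. -44.]
8.9 -0.1 11.6 0 -7.5 0 50; 10.4 -0.1 10.3 0 -7.5 0 50; 11.6 -0.1 8.9 0 -7.5 0 50; 12.7 -0.1 7.3 0 -7.5 0 50; 13.5 -0.1 5.6 0 -7.5 0 50
14.2 0 3.8 0 -7.5 0 50; 14.5 0 1.9 0 -7.5 0 50; 14.7 0 0 0 -7.5 0 50; 14.5 0 -1.9 0 -7.5 0 50; 14.2 0 -3.8 0 -7.5 0 50
13.5 0 -5.6 0 -7.5 0 50; 12.7 0 -7.3 0 -7.5 0 50
scene pred top [265.  158.5] [(array([404.8,   5.9]), np.int32(46)), (array([266.5, 161.5]), np.int32(72))]
top pred top [383.8 213.3] [(array([385.6, 212.7]), np.int32(31))]
```

View pics/r2.png

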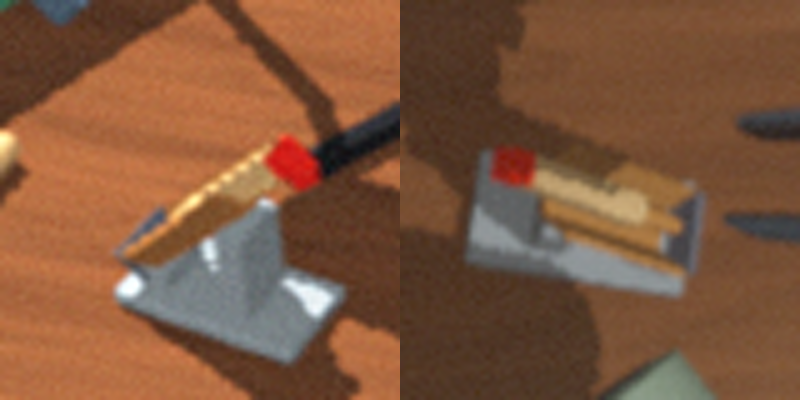

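Picture 8 shows the stake leaning in the trough, red end up: scene crop (292,162), top crop (513,167). It's released and where predicted. Next I go round for an axial grasp from the high end.

Call:
arm_command:
  deltas: "9 0 11.5 0 -7.5 0 50; 10.5 0 10.5 0 -7.5 0 50; 11.5 0 9 0 -7.5 0 50; 12.5 0 7.5 0 -7.5 0 50; 13.5 0 5.5 0 -7.5 0 50"

```text
time_s: 12.12
ee_pos: [484.6, -261.1, 241.8]
ee_rot: [-179.8, -7.4, 80.1]
force: [0.8, -0.3, -1.4]
gripper_width: 50.1
```

Call:
arm_command:
  deltas: "14 0 4 0 -7.5 0 50; 14.5 0 2 0 -7.5 0 50; 14.5 0 0 0 -7.5 0 50; 14.5 0 -2 0 -7.5 0 50; 14 0 -4 0 -7.5 0 50"

```text
time_s: 12.75
ee_pos: [496.7, -190.2, 232.5]
ee_rot: [-179.8, 30.2, 80.3]
force: [0.0, 0.6, -0.5]
gripper_width: 49.7
```

Call:
arm_command:
  deltas: "13.5 0 -5.5 0 -7.5 0 50; 12.5 0 -7.5 0 -7.5 0 50; 0 0 0 0 0 0 50"

```text
time_s: 13.12
ee_pos: [501.9, -160.6, 226.8]
ee_rot: [-179.2, 45.0, 80.9]
force: [-0.4, -0.4, 0.6]
gripper_width: 50.0
```

```bash
python3 - <<'E'
from h import *
plan(ax157-19*d+75*d,down(y,-45),3,50)
plan(ax157-19*d,down(y,-45),5,50)
E
```

```text
t 13.12 at [ 501.9 -160.6  226.8] [-179.2   45.    80.9] F [-0.4 -0.4  0.6] w 50.0 q [  6.  20. 100. -44.  79.  32.]
2.5 0.6 16.4 -0.1 0 0.1 50; 2.5 0.6 16.4 -0.1 0 0.1 50; 2.5 0.5 16.4 -0.1 0 0.1 50
t 13.12 at [ 501.9 -160.6  226.8] [-179.2   45.    80.9] F [-0.4 -0.4  0.6] w 50.0 q [  6.  20. 100. -44.  79.  32.]
1.5 0.5 24.8 -0.1 0 0.1 50; 1.5 0.5 24.8 -0.1 0 0.1 50; 1.5 0.4 24.8 -0.1 0 0.1 50; 1.5 0.4 24.8 -0.1 0 0.1 50; 1.5 0.3 24.8 -0.1 0 0.1 50
```

Call:
arm_command:
  deltas: "4 1 20 -0.3 0 0.3 50; 3.5 1 25 -0.2 0 0.2 50; 0 0 10 0 0 0 50; 0 0 0 0 0 0 50"

```text
time_s: 13.62
ee_pos: [498.4, -197.6, 185.8]
ee_rot: [179.2, 44.9, 79.4]
force: [0.0, -0.0, 1.1]
gripper_width: 50.0
```

```bash
python3 - <<'E'
from h import *
plan(ax157-19*d,down(y,-45),4,50)
E
```

```text
t 13.62 at [ 498.4 -197.6  185.8] [179.2  44.9  79.4] F [ 0.  -0.   1.1] w 50.0 q [  3.  22. 105. -46.  73.  35.]
1.2 -0.4 17.2 0 0 -0.2 50; 1.2 -0.3 17.2 0 0 -0.2 50; 1.2 -0.3 17.2 0 0 -0.2 50; 1.2 -0.3 17.2 0 0 -0.2 50
```

Call:
arm_command:
  deltas: "2.5 -0.6 17 0 0 -0.4 50; 2.4 -0.6 17 0 0 -0.3 50; 0 0 17 0 0 0 50; 0 0 17 0 0 0 50; 0 0 0 0 0 0 50"

```text
time_s: 14.25
ee_pos: [489.7, -241.5, 133.0]
ee_rot: [-180.0, 45.0, 80.5]
force: [0.2, 0.4, -0.1]
gripper_width: 50.1
```

```bash
python3 - <<'E'
from h import *
plan(ax157-19*d,down(y,-45),1,50)
E
```

```text
t 14.25 at [ 489.7 -241.5  133. ] [-180.    45.    80.5] F [ 0.2  0.4 -0.1] w 50.1 q [ -2.  25. 109. -51.  65.  38.]
-0.9 0 0 0 0 0 50
```

Aligned with the stake. Closing, then a short pull out along the axis.

Call:
arm_command:
  deltas: "-0.5 0 0 0 0 0 10; 0 0 0 0 0 0 10; 0 0 0 0 0 0 10; 0 0 0 0 0 0 10; 0 0 0 0 0 0 10"
  force: 45

```text
time_s: 14.88
ee_pos: [490.0, -240.8, 135.0]
ee_rot: [179.9, 45.0, 80.4]
force: [-2.9, 4.4, 5.1]
gripper_width: 19.8
```

Call:
arm_command:
  deltas: "0 0 0 0 0 0 10; -1 0 -5 0 0 0 10; -5 0 -30 0 0 0 10; -5 0 -50 0 0 0 10; -5 0 -50 0 0 0 10"

```text
time_s: 15.5
ee_pos: [505.4, -157.1, 242.3]
ee_rot: [179.7, 44.9, 80.4]
force: [0.8, -1.0, 0.3]
gripper_width: 19.6
```

Call:
arm_command:
  deltas: "0 0 -50 0 0 0 10; 0 0 0 0 0 0 10"

```text
time_s: 15.75
ee_pos: [513.0, -121.3, 279.0]
ee_rot: [179.2, 44.8, 80.2]
force: [0.4, -0.6, -1.0]
gripper_width: 19.8
```

```bash
python3 - <<'E'
from h import *
plan([677,-30,330],down(y,0),10,10)
E
```

```text
t 15.75 at [ 513.  -121.3  279. ] [179.2  44.8  80.2] F [ 0.4 -0.6 -1. ] w 19.8 q [ 10.  18.  95. -42.  86.  30.]
4.8 14.8 -11.7 0.1 4.5 0 10; 5.7 14.8 -11.3 0.1 4.5 0 10; 6.5 14.7 -10.9 0.1 4.5 0 10; 7.4 14.7 -10.3 0.1 4.5 0 10; 8.2 14.7 -9.8 0.1 4.5 0 10
8.9 14.7 -9.1 0.1 4.5 0 10; 9.6 14.7 -8.4 0.1 4.5 0 10; 10.2 14.7 -7.6 0.1 4.5 0 10; 10.8 14.7 -6.8 0.1 4.5 0 10; 11.3 14.7 -6 0.1 4.5 0 10
```

Call:
arm_command:
  deltas: "5 15 -12 0 4.5 0 10; 6 15 -11 0 4.5 0 10; 6.5 15 -11 0 4.5 0 10; 7.5 15 -10 0 4.5 0 10; 8 14.5 -10 0 4.5 0 10"

```text
time_s: 16.38
ee_pos: [593.6, -78.3, 299.9]
ee_rot: [180.0, 22.4, 80.5]
force: [0.0, -0.4, -0.7]
gripper_width: 19.7
```

Call:
arm_command:
  deltas: "9 14.5 -9 0 4.5 0 10; 9.5 14.5 -8.5 0 4.5 0 10; 10 14.5 -7.5 0 4.5 0 10; 11 14.5 -7 0 4.5 0 10; 11 14.5 -6 0 4.5 0 10"

```text
time_s: 17.0
ee_pos: [674.8, -33.1, 325.2]
ee_rot: [180.0, -0.1, 80.4]
force: [-0.1, -0.4, -0.4]
gripper_width: 19.7
```

```bash
python3 - <<'E'
from h import *
plan([677,33,275],down(y,0),3,10)
# refined socket: dark hole centroid in both views from initial images
for n,f,(x0,y0,x1,y1) in(("top","pics/top0.png",(302,160,318,174)),("scene","pics/scene0.png",(312,229,331,243))):
    g=cv2.cvtColor(cv2.imread(f),cv2.COLOR_BGR2GRAY)[y0:y1,x0:x1].astype(float)
    w=np.clip(np.median(g)-18-g,0,None); vv,uu=np.mgrid[y0:y1,x0:x1]; c=((w*uu).sum()/w.sum(),(w*vv).sum()/w.sum()); print(n,np.round(c,2),plane(n,c,60).round(1),(w>0).sum())
E
```

```text
t 17.0 at [674.8 -33.1 325.2] [ 1.80e+02 -1.00e-01  8.04e+01] F [-0.1 -0.4 -0.4] w 19.7 q [-4. 26. 62.  0. 92.  6.]
21.8 -3 16.8 0 0 0 10; 21.8 -3 16.8 0 0 0 10; 21.8 -3 16.7 0 0 0 10
top [308.94 166.97] [677.4  32.5  60. ] 22
scene [320.71 235.53] [675.3  36.3  60. ] 21
```

Call:
arm_command:
  deltas: "22 -3 24 0 0 0 10; 22 -3 26 0 0 0 10; 22 -3 26 0 0 0 10; 0 0 26 0 0 0 10; 0 0 0 0 0 0 10"

```text
time_s: 17.62
ee_pos: [674.9, 33.6, 220.8]
ee_rot: [-179.7, 0.1, 80.5]
force: [0.2, 1.0, 0.7]
gripper_width: 19.9
```

```bash
python3 - <<'E'
from h import *
plan([677,33,215],down(y,0),1,10)
S=grab_frame("scene");T=grab_frame("top")
cv2.imwrite("pics/s3raw.png",S[:,:,::-1]);cv2.imwrite("pics/t3raw.png",T[:,:,::-1])
p=np.array(state()['ee_pos'])
for s in(138,88,-0,-40): print(s,"z",p[2]-s,proj("scene",p-[0,0,s]).round(1),proj("top",p-[0,0,s]).round(1))
u,v=318,215; a=cv2.resize(S[v-45:v+45,u-30:u+30],(400,600),interpolation=cv2.INTER_CUBIC)
u2,v2=309,167; b=cv2.resize(T[v2-45:v2+45,u2-30:u2+30],(400,600),interpolation=cv2.INTER_CUBIC)
cv2.imwrite("pics/s3.png",np.hstack([a,b])[:,:,::-1])
E
```

```text
t 17.62 at [674.9  33.6 220.8] [-1.797e+02  1.000e-01  8.050e+01] F [0.2 1.  0.7] w 19.9 q [ 2. 28. 74. -0. 79. 11.]
-0.3 2.2 5.8 -0.3 0.1 0.1 10
138 z 86.57994254809353 [319.9 230.1] [308.3 165.2]
88 z 136.57994254809353 [320.3 219.1] [307.7 161.2]
0 z 224.57994254809353 [321.  197.8] [306.5 153.6]
-40 z 264.5799425480935 [321.4 187.2] [305.9 149.9]
```

View pics/s3.png

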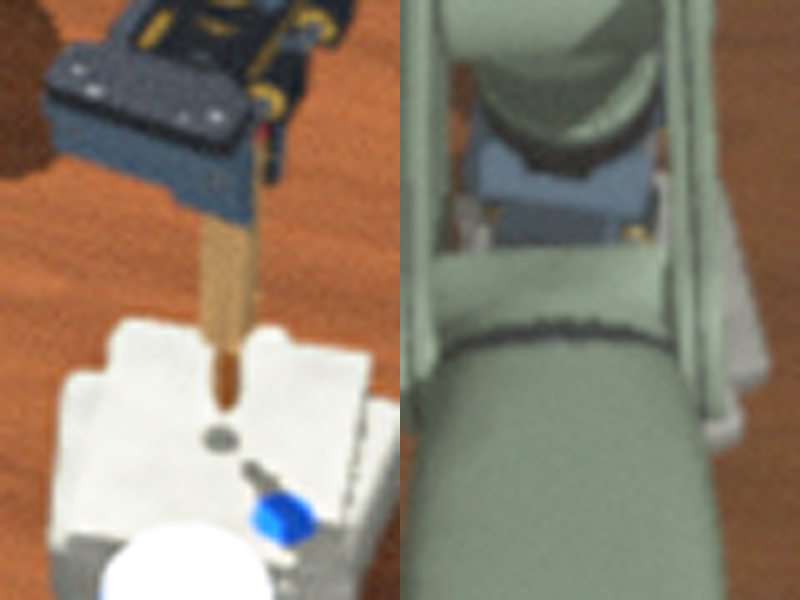

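```bash
python3 - <<'E'
from h import *
p=np.array(state()['ee_pos']);print(p,state()['ee_rot'])
f=lambda u,v:((u+.5)/6.667-.5+288,(v+.5)/6.667-.5+170)
I=cv2.imread("pics/s3raw.png");
hole=f(221,439); tip=f(227,407)
for zt_ in(83,86,89): print(plane("scene",tip,zt_),"hole",plane("scene",hole,60),plane("scene",tip,zt_)-plane("scene",hole,60))
for v in(280,320): print("shank",v,f(228,v))
plan([676.5,33,215],down(y,0),1,10)
E
```

```text
[676.76426218  33.70016118 224.57994255] [ 1.79886242e+02 -1.31164868e-02  8.04495698e+01]
[674.33763345  38.41624932  83.        ] hole [674.83214236  36.25315155  60.        ] [-0.49450891  2.16309778 23.        ]
[676.81552912  38.9950161   86.        ] hole [674.83214236  36.25315155  60.        ] [ 1.98338676  2.74186455 26.        ]
[679.29342479  39.57378288  89.        ] hole [674.83214236  36.25315155  60.        ] [ 4.46128243  3.32063133 29.        ]
shank 280 (321.7732863356832, 211.57289635518225)
shank 320 (321.7732863356832, 217.5725963701815)
t 17.73 at [676.8  33.7 224.6] [179.9  -0.   80.4] F [-0.3  0.2 -0.2] w 19.8 q [ 2. 27. 74. -0. 79. 11.]
-0.7 -0.2 9.6 0.1 0 0 10
```

Picture 9 shows the stake upright in the gripper. The tip is at scene crop (227,407) and the hole at (221,439), so the tip is about 2 mm too far in +y. I'll shift it, then lower under force watch.

Call:
arm_command:
  deltas: "-2 0 10 0 0 0 10; 0 0 10 0 0 0 10; 0 0 5 0 0 0 10; 0 0 0 0 0 0 10"

```text
time_s: 18.23
ee_pos: [676.0, 32.6, 199.3]
ee_rot: [179.9, -0.0, 80.5]
force: [0.2, 0.2, 0.0]
gripper_width: 19.7
```

Call:
arm_command:
  deltas: "0 0 4 0 0 0 10; 0 0 4 0 0 0 10; 0 0 0 0 0 0 10"

```text
time_s: 18.6
ee_pos: [676.0, 32.7, 191.4]
ee_rot: [179.9, -0.0, 80.5]
force: [0.1, -0.9, -0.4]
gripper_width: 19.9
```

Call:
arm_command:
  deltas: "0 0 3 0 0 0 10; 0 0 3 0 0 0 10; 0 0 0 0 0 0 10"

```text
time_s: 18.98
ee_pos: [676.1, 32.7, 185.4]
ee_rot: [179.9, -0.0, 80.5]
force: [-0.1, -0.1, -0.8]
gripper_width: 19.9
```

Call:
arm_command:
  deltas: "0 0 4 0 0 0 10; 0 0 4 0 0 0 10; 0 0 4 0 0 0 10; 0 0 0 0 0 0 10"

```text
time_s: 19.48
ee_pos: [676.2, 32.7, 173.2]
ee_rot: [179.9, -0.0, 80.5]
force: [-0.2, -0.1, -1.1]
gripper_width: 19.6
```

Call:
arm_command:
  deltas: "0 0 4 0 0 0 10; 0 0 4 0 0 0 10; 0 0 4 0 0 0 10; 0 0 0 0 0 0 10"

```text
time_s: 19.98
ee_pos: [676.2, 32.7, 161.2]
ee_rot: [179.9, -0.0, 80.5]
force: [-1.3, 0.3, -1.3]
gripper_width: 19.6
```

Call:
arm_command:
  deltas: "0 0 3 0 0 0 10; 0 0 3 0 0 0 10; 0 0 2 0 0 0 10; 0 0 0 0 0 0 10"

```text
time_s: 20.48
ee_pos: [676.2, 32.7, 153.4]
ee_rot: [179.9, -0.0, 80.5]
force: [-2.1, 0.3, -1.2]
gripper_width: 19.7
```

Call:
arm_command:
  deltas: "0 0 2 0 0 0 10; 0 0 1 0 0 0 10; 0 0 0 0 0 0 10"

```text
time_s: 20.85
ee_pos: [676.2, 32.7, 150.7]
ee_rot: [179.9, -0.0, 80.5]
force: [-2.4, -0.3, -0.3]
gripper_width: 20.0
```

Call:
arm_command:
  deltas: "0 0 1.5 0 0 0 10; 0 0 0 0 0 0 10"

```text
time_s: 21.1
ee_pos: [676.2, 32.7, 149.2]
ee_rot: [179.9, -0.0, 80.5]
force: [-3.3, 0.1, 0.5]
gripper_width: 20.0
```

Call:
arm_command:
  deltas: "0 0 1.5 0 0 0 10; 0 0 0 0 0 0 10"

```text
time_s: 21.35
ee_pos: [676.2, 32.7, 148.5]
ee_rot: [179.9, -0.0, 80.5]
force: [-4.1, -1.0, 4.1]
gripper_width: 20.0
```

Call:
arm_command:
  deltas: "0 0 1.5 0 0 0 10; 0 0 0 0 0 0 10"

```text
time_s: 21.6
ee_pos: [676.2, 32.7, 148.4]
ee_rot: [179.8, -0.1, 80.5]
force: [-5.5, -0.4, 12.2]
gripper_width: 20.2
```

Call:
arm_command:
  deltas: "0 -0.7 0 0 0 0 10; 0 0 0.5 0 0 0 10; 0 0 0 0 0 0 10"

```text
time_s: 21.98
ee_pos: [676.0, 32.7, 148.4]
ee_rot: [179.7, -0.1, 80.5]
force: [-4.7, -0.7, 11.3]
gripper_width: 20.0
```

Call:
arm_command:
  deltas: "0 0 0 0 0 0 40; 0 0 0 0 0 0 40; 0 0 0 0 0 0 40; 0 0 0 0 0 0 40"

```text
time_s: 22.48
ee_pos: [675.8, 32.8, 145.5]
ee_rot: [179.9, -0.0, 80.5]
force: [0.3, -0.6, -0.9]
gripper_width: 39.9
```

Call:
arm_command:
  deltas: "0 0 -15 0 0 0 40; 0 0 -40 0 0 0 40; 0 0 -45 0 0 0 40; 0 0 0 0 0 0 40"

```text
time_s: 22.98
ee_pos: [677.8, 32.9, 251.9]
ee_rot: [179.3, -0.2, 80.5]
force: [0.8, 0.9, -0.3]
gripper_width: 39.9
```

```bash
python3 - <<'E'
from h import *
th=np.radians(-30.3); x=np.array([np.cos(th),np.sin(th)]); c=np.array([496.6,223.9]); print("tail",c-68*x)
print(state())
S=grab_frame("scene"); cv2.imwrite("pics/s4raw.png",S[:,:,::-1])
for s in(50,190): print(proj("scene",[676,32.7,10+s]))
u,v=318,215; a=cv2.resize(S[v-45:v+45,u-30:u+30],(400,600),interpolation=cv2.INTER_CUBIC); 
u,v=395,214; b=cv2.resize(S[v-20:v+25,u-30:u+30],(400,300),interpolation=cv2.INTER_CUBIC); cv2.imwrite("pics/s4.png",np.hstack([a,np.vstack([b,b])])[:,:,::-1])
E
```

```text
tail [437.88910256 258.20787842]
{'time_s': 22.975, 'qpos': array([1.79302963e+00, 2.65487744e+01, 7.13373791e+01, 2.43530870e-02,
       8.13655534e+01, 1.12804135e+01]), 'qvel': array([-0.01441131,  2.19531888,  5.33994302,  0.07062697, -1.38551779,
        0.02658047]), 'effort': array([-6.28573369e-03, -5.02227437e+01, -2.49310774e+01,  8.62385728e-02,
        1.28966966e-01, -1.55183789e-04]), 'ee_pos': array([677.79657703,  32.86483228, 251.88760151]), 'ee_rot': array([ 1.79270880e+02, -1.70026988e-01,  8.05101991e+01]), 'force': array([ 0.80162952,  0.94605663, -0.29644756]), 'torque': array([-0.0936182 ,  0.0489326 ,  0.02829642]), 'gripper_width': 39.8715928459731}
[319.51457396 235.45739159]
[320.52867892 203.71457949]
```

View pics/s4.png

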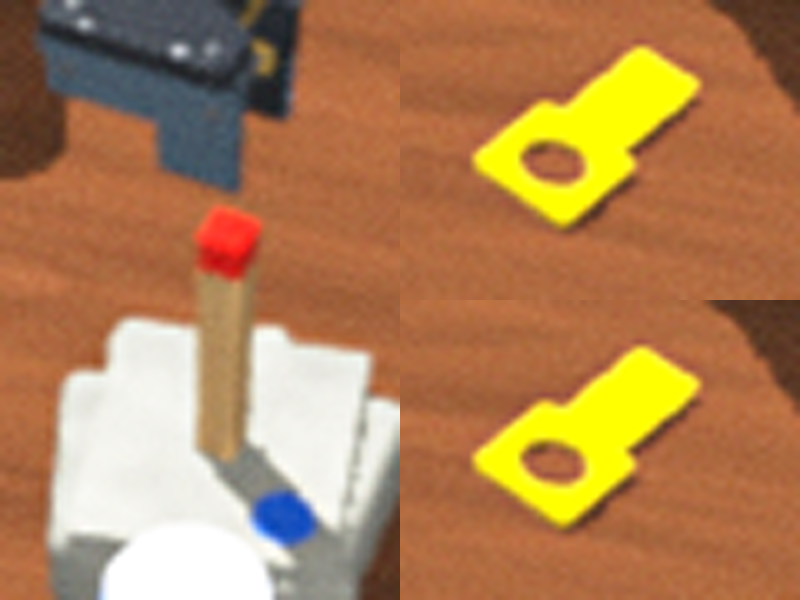

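Picture 10 shows the stake standing upright in the stone, red top at crop (229,230), foot of shank at (220,455) on the stone. The tag is undisturbed at the right.

```bash
python3 - <<'E'
from h import *
plan([438,258.2,110],down(149.5,0),9,70)
E
```

```text
t 23.02 at [676.5  32.8 249. ] [ 1.796e+02 -1.000e-01  8.050e+01] F [0.  0.7 0.4] w 40.1 q [ 2. 27. 72.  0. 81. 11.]
20.3 -30.4 15.3 0 0 -7.7 70; 24.2 -27.4 15.3 0 0 -7.7 70; 27.6 -23.9 15.3 0 0 -7.7 70; 30.5 -20 15.3 0 0 -7.7 70; 32.9 -15.7 15.4 0 0 -7.7 70
34.7 -11.2 15.4 0 0 -7.7 70; 35.9 -6.4 15.4 0 0 -7.7 70; 36.4 -1.6 15.4 0 0 -7.7 70; 36.3 3.3 15.4 0 0 -7.7 70
```

Call:
arm_command:
  deltas: "20.3 -30.4 5 0 0 -7.7 70; 24.2 -27.4 10 0 0 -7.7 70; 27.6 -23.9 15 0 0 -7.7 70; 30.5 -20 20 0 0 -7.7 70; 33 -15.7 20 0 0 -7.7 70"

```text
time_s: 23.65
ee_pos: [540.8, 158.3, 174.0]
ee_rot: [180.0, 0.0, 119.3]
force: [1.2, -0.5, -0.4]
gripper_width: 70.1
```

Call:
arm_command:
  deltas: "34.7 -11.2 18 0 0 -7.7 70; 36 -6.4 18 0 0 -7.7 70; 36.4 -1.6 18 0 0 -7.7 70; 36.3 3.3 16 0 0 -7.7 70; 0 0 0 0 0 0 70"

```text
time_s: 24.28
ee_pos: [432.9, 257.7, 103.5]
ee_rot: [-179.8, -0.1, 150.0]
force: [0.2, -0.1, 0.6]
gripper_width: 70.1
```

```bash
python3 - <<'E'
from h import *
plan([438,258.2,1.5],down(149.5,0),4,70)
E
```

```text
t 24.27 at [432.9 257.7 103.5] [-1.798e+02 -1.000e-01  1.500e+02] F [ 0.2 -0.1  0.6] w 70.1 q [ 29.  18. 108.  -0.  54. -30.]
-1.1 0.8 25.5 0 0 0.1 70; -1.1 0.8 25.5 0 0 0.1 70; -1.1 0.8 25.5 0 0 0.1 70; -1.1 0.8 25.5 0 0 0.1 70
```

Call:
arm_command:
  deltas: "-1 1 25 0 0 0.3 70; -1 0.5 25 0 0 0 70; 0 0 25 0 0 0 70; 0 0 0 0 0 0 70"

```text
time_s: 24.78
ee_pos: [438.0, 256.7, 29.0]
ee_rot: [-179.9, -0.0, 149.4]
force: [0.4, 0.1, 0.3]
gripper_width: 70.1
```

```bash
python3 - <<'E'
from h import *
plan([438,258.2,1.5],down(149.5,0),2,70)
E
```

```text
t 24.77 at [438.  256.7  29. ] [-179.9   -0.   149.4] F [0.4 0.1 0.3] w 70.1 q [ 29.  24. 112.  -0.  44. -30.]
0.4 0.7 13.7 -0.1 0 0 70; 0.4 0.7 13.7 -0.1 0 0 70
```

Call:
arm_command:
  deltas: "0.4 0.7 14 0 0 0 70; 0.4 0.7 13 0 0 0 70; 0 0 0 0 0 0 70; 0 0 0 0 0 0 70"

```text
time_s: 25.28
ee_pos: [439.0, 259.7, 3.6]
ee_rot: [179.9, 0.1, 149.5]
force: [0.8, 1.1, 0.5]
gripper_width: 70.0
```

Call:
arm_command:
  deltas: "0 0 0 0 0 0 25; 0 0 0 0 0 0 25; 0 0 0 0 0 0 25; 0 0 0 0 0 0 25; 0 0 0 0 0 0 25"
  force: 35

```text
time_s: 25.9
ee_pos: [438.9, 259.6, 3.6]
ee_rot: [179.9, 0.1, 149.5]
force: [-0.3, -0.1, 1.5]
gripper_width: 35.4
```

Call:
arm_command:
  deltas: "0 0 -8 0 0 0 25; 0 0 -35 0 0 0 25; 0 0 -55 0 0 0 25; 0 0 -60 0 0 0 25; 0 0 -60 0 0 0 25"

```text
time_s: 26.52
ee_pos: [438.0, 259.3, 223.8]
ee_rot: [179.9, 0.1, 149.5]
force: [1.6, 0.5, -0.9]
gripper_width: 35.7
```

Call:
arm_command:
  deltas: "0 0 -20 0 0 0 25; 0 0 0 0 0 0 25"

```text
time_s: 26.78
ee_pos: [438.9, 259.8, 243.5]
ee_rot: [179.7, 0.2, 149.5]
force: [0.3, 0.4, -1.3]
gripper_width: 35.6
```

```bash
python3 - <<'E'
from h import *
s=state(); p=np.array(s['ee_pos']); yw=np.radians(s['ee_rot'][2]); tx=-np.array([np.cos(yw),np.sin(yw),0])
S=grab_frame("scene");T=grab_frame("top")
for n,I in(("scene",S),("top",T)):
    u0,v0=(proj(n,p).astype(int)-40).clip(0); c=I[v0:v0+80,u0:u0+80]; big=cv2.resize(c,None,fx=8,fy=8,interpolation=cv2.INTER_CUBIC)
    m=cv2.inRange(cv2.cvtColor(big,cv2.COLOR_RGB2HSV),(22,150,90),(35,255,255)); cs,hi=cv2.findContours(m,cv2.RETR_CCOMP,cv2.CHAIN_APPROX_NONE)
    for k,h in zip(cs,hi[0] if hi is not None else []):
        if cv2.contourArea(k)<400: continue
        M=cv2.moments(k); q=((M['m10']/M['m00']+.5)/8-.5+u0,(M['m01']/M['m00']+.5)/8-.5+v0); print(n,"hole" if h[3]>=0 else "out",np.round(q,1),cv2.contourArea(k)/64,"on plane",plane(n,q,p[2]+3).round(1))
    print("pred hole",proj(n,p+68*tx+[0,0,3]).round(1),p+68*tx)
st=np.array([676,32.7]); plan([*(st-68*tx[:2]),p[2]],down(149.5,0),6,25)
E
```

```text
scene out [403.3 161.1] 411.6953125 on plane [477.5 236.4 246.5]
scene hole [400.4 164.6] 72.609375 on plane [496.6 229.7 246.5]
pred hole [398.9 164.5] [497.54019376 225.29167646 243.4507836 ]
top out [244.3 209. ] 229.09375 on plane [501.2 219.  246.5]
pred hole [242.2 210.3] [497.54019376 225.29167646 243.4507836 ]
t 26.88 at [437.6 259.  240.5] [-180.     0.   149.5] F [-0.  -0.2 -0.8] w 35.0 q [ 29.  11.  95.  -0.  73. -30.]
-42 -12.3 -0.5 0 0 0 25; -42 -12.3 -0.5 0 0 0 25; -42 -12.3 -0.5 0 0 0 25; -42 -12.3 -0.5 0 0 0 25; -42 -12.3 -0.5 0 0 0 25
-42 -12.3 -0.5 0 0 0 25
```

Call:
arm_command:
  deltas: "-42 -12.5 0 0 0 0 25; -42 -12.5 0 0 0 0 25; -42 -12 0 0 0 0 25; -42 -12 0 0 0 0 25; -42 -12 0 0 0 0 25"

```text
time_s: 27.5
ee_pos: [588.3, 99.1, 239.3]
ee_rot: [-179.9, -0.1, 149.5]
force: [-0.7, 0.5, -0.6]
gripper_width: 35.2
```

Call:
arm_command:
  deltas: "-30 -8 0 0 0 0 25; -12 -4 0 0 0 0 25; 0 0 0 0 0 0 25; 0 0 0 0 0 0 25"

```text
time_s: 28.0
ee_pos: [617.5, 69.6, 241.4]
ee_rot: [179.9, 0.0, 149.6]
force: [-0.0, -0.6, -0.4]
gripper_width: 35.4
```

```bash
python3 - <<'E'
from h import *
s=state(); p=np.array(s['ee_pos']); yw=np.radians(s['ee_rot'][2]); tx=-np.array([np.cos(yw),np.sin(yw),0])
S=grab_frame("scene")
n,I="scene",S; o=[]
u0,v0=proj(n,p+68*tx).astype(int)-[30,30]; c=I[v0:v0+75,u0:u0+80]; cv2.imwrite("pics/t5.png",cv2.resize(c,None,fx=8,fy=8,interpolation=cv2.INTER_CUBIC)[:,:,::-1])
big=cv2.resize(c,None,fx=8,fy=8,interpolation=cv2.INTER_CUBIC)
m=cv2.inRange(cv2.cvtColor(big,cv2.COLOR_RGB2HSV),(22,150,90),(35,255,255)); cs,hi=cv2.findContours(m,cv2.RETR_CCOMP,cv2.CHAIN_APPROX_NONE)
for k,h in zip(cs,hi[0]):
    if cv2.contourArea(k)<400: continue
    M=cv2.moments(k); q=((M['m10']/M['m00']+.5)/8-.5+u0,(M['m01']/M['m00']+.5)/8-.5+v0); print("hole" if h[3]>=0 else "out",np.round(q,1),plane(n,q,p[2]+1).round(1))
m=cv2.inRange(cv2.cvtColor(I,cv2.COLOR_RGB2HSV),(0,200,110),(5,255,255)); m[:, :300]=0;m[:,340:]=0; M=cv2.moments(m,True); q=(M['m10']/M['m00'],M['m01']/M['m00']); print("red",q,M['m00'],plane(n,q,190))
plan([*(np.array([676,32.7])-68*tx[:2]),p[2]],down(149.5,0),1,25)
E
```

```text
out [326.4 189.6] [658.9  43.9 242.4]
hole [323.2 192.3] [672.   38.3 242.4]
red (321.5098039215686, 207.0) 51.0 [678.28408923  36.41766057 190.        ]
t 28.05 at [617.6  69.7 241.7] [179.9   0.  149.6] F [-0.2  0.5 -0.5] w 35.5 q [  5.  22.  81.   0.  78. -54.]
-1.1 -2.3 0.3 0.1 0 0.1 25
```

View pics/t5.png

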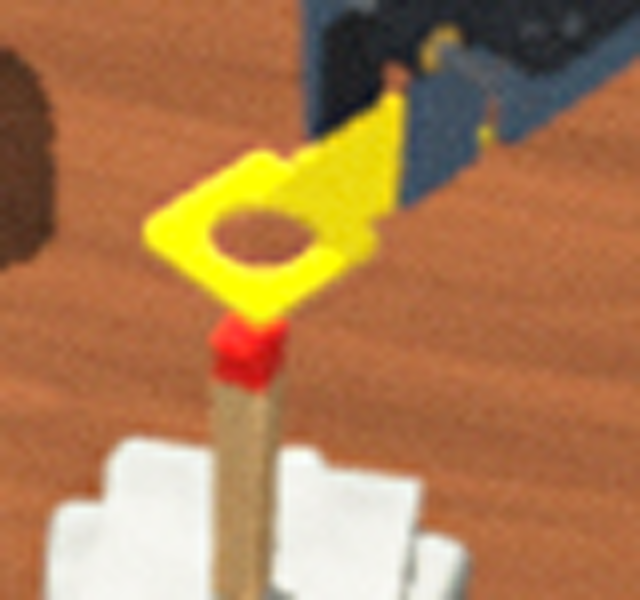

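Picture 11 shows the tag level in the gripper, with its hole at crop (262,237) and the red stake top at (249,345) below it. I'll apply a small correction, then lower with force checks.

Call:
arm_command:
  deltas: "-2.5 -1.2 10 0 0 0 25; 0 0 12 0 0 0 25; 0 0 5 0 0 0 25; 0 0 0 0 0 0 25"

```text
time_s: 28.55
ee_pos: [619.7, 66.4, 213.9]
ee_rot: [180.0, 0.0, 149.5]
force: [0.6, -0.0, -0.1]
gripper_width: 35.7
```

```bash
cat > t.py <<'E'
from h import *
s=state(); p=np.array(s['ee_pos']); yw=np.radians(s['ee_rot'][2]); tx=-np.array([np.cos(yw),np.sin(yw),0])
I=grab_frame("scene"); n="scene"
print("FK hole",(p+68*tx).round(1),"F",np.round(s['force'],1))
u0,v0=proj(n,p+68*tx).astype(int)-[30,30]; c=I[v0:v0+75,u0:u0+80]; big=cv2.resize(c,None,fx=8,fy=8,interpolation=cv2.INTER_CUBIC)
H=cv2.cvtColor(big,cv2.COLOR_RGB2HSV)
m=cv2.inRange(H,(22,150,90),(35,255,255)); cs,hi=cv2.findContours(m,cv2.RETR_CCOMP,cv2.CHAIN_APPROX_NONE)
for k,h in zip(cs,hi[0]):
    if cv2.contourArea(k)<400: continue
    M=cv2.moments(k); q=((M['m10']/M['m00']+.5)/8-.5+u0,(M['m01']/M['m00']+.5)/8-.5+v0); print("hole" if h[3]>=0 else "out",np.round(q,1),plane(n,q,p[2]+1).round(1), cv2.boundingRect(k))
r=cv2.inRange(H,(0,190,100),(6,255,255)); print("red box",cv2.boundingRect(r),"origin",u0,v0)
cv2.imwrite("pics/t6.png",big[:,:,::-1])
E
python3 t.py
```

```text
FK hole [678.3  31.9 213.9] F [ 0.6 -0.  -0.1]
out [324.8 196.9] [661.1  40.8 214.9] (141, 96, 259, 231)
hole [321.7 199.7] [674.3  35.2 214.9] (206, 211, 107, 64)
red box (237, 253, 47, 81) origin 290 170
```

Tag hole and stake top line up, so I'll lower under force watch.

Call:
arm_command:
  deltas: "0 0 5 0 0 0 25; 0 0 5 0 0 0 25; 0 0 4 0 0 0 25; 0 0 0 0 0 0 25"

```text
time_s: 29.1
ee_pos: [619.8, 66.4, 200.3]
ee_rot: [179.9, 0.1, 149.5]
force: [0.6, -0.8, 0.4]
gripper_width: 35.3
```

Call:
arm_command:
  deltas: "0 0 5 0 0 0 25; 0 0 5 0 0 0 25; 0 0 5 0 0 0 25; 0 0 0 0 0 0 25"

```text
time_s: 29.6
ee_pos: [619.8, 66.4, 185.1]
ee_rot: [180.0, 0.0, 149.5]
force: [0.6, -0.2, -0.7]
gripper_width: 35.4
```

```bash
python3 t.py
```

```text
FK hole [678.4  31.9 185.1] F [ 0.6 -0.2 -0.7]
out [324.4 204.3] [661.8  40.7 186.1] (148, 98, 257, 236)
hole [321.6 206.3] [671.7  35.2 186.1] (214, 199, 103, 76)
red box (228, 207, 74, 63) origin 289 177
```

View pics/t6.png

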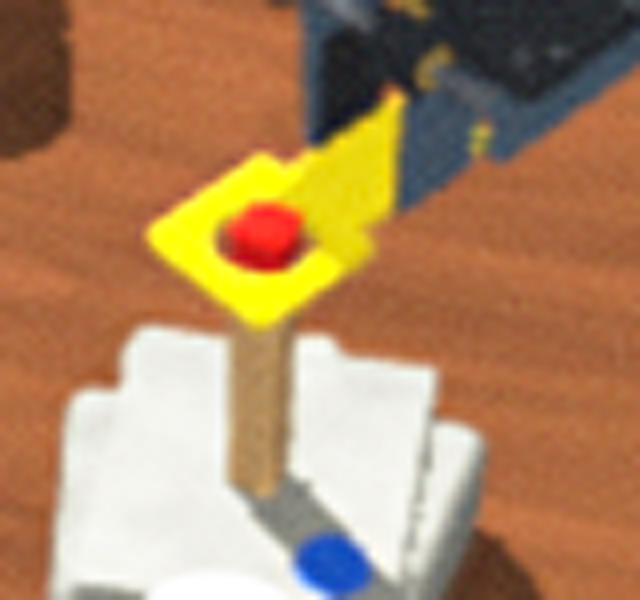

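Picture 12, my last view, shows the red top sticking up through the tag hole at (266,237), centred. Next it goes down to the stone.

Call:
arm_command:
  deltas: "0 0 10 0 0 0 25; 0 0 12 0 0 0 25; 0 0 12 0 0 0 25; 0 0 12 0 0 0 25; 0 0 0 0 0 0 25"

```text
time_s: 30.28
ee_pos: [619.4, 66.4, 138.2]
ee_rot: [-180.0, -0.0, 149.5]
force: [0.4, 0.1, -0.0]
gripper_width: 36.0
```

Call:
arm_command:
  deltas: "0 0 12 0 0 0 25; 0 0 12 0 0 0 25; 0 0 12 0 0 0 25; 0 0 12 0 0 0 25; 0 0 0 0 0 0 25"

```text
time_s: 30.9
ee_pos: [619.5, 66.4, 90.3]
ee_rot: [-180.0, -0.0, 149.5]
force: [-0.3, 0.5, -0.9]
gripper_width: 35.1
```

Call:
arm_command:
  deltas: "0 0 8 0 0 0 25; 0 0 5 0 0 0 25; 0 0 3 0 0 0 25; 0 0 0 0 0 0 25"

```text
time_s: 31.4
ee_pos: [620.3, 66.4, 75.6]
ee_rot: [179.9, 0.1, 149.5]
force: [0.0, -0.1, -0.5]
gripper_width: 35.3
```

Call:
arm_command:
  deltas: "0 0 4 0 0 0 25; 0 0 3 0 0 0 25; 0 0 2 0 0 0 25; 0 0 0 0 0 0 25"

```text
time_s: 31.9
ee_pos: [620.2, 66.4, 66.5]
ee_rot: [179.9, 0.1, 149.5]
force: [-0.1, -0.8, -0.8]
gripper_width: 35.5
```

Call:
arm_command:
  deltas: "0 0 1.5 0 0 0 25; 0 0 0 0 0 0 25"

```text
time_s: 32.15
ee_pos: [620.3, 66.4, 65.2]
ee_rot: [179.9, 0.1, 149.5]
force: [-0.1, -0.3, -1.0]
gripper_width: 35.1
```

Call:
arm_command:
  deltas: "0 0 1 0 0 0 25; 0 0 0 0 0 0 25"

```text
time_s: 32.4
ee_pos: [620.3, 66.4, 64.2]
ee_rot: [179.9, 0.1, 149.5]
force: [0.9, 0.5, -0.5]
gripper_width: 35.5
```

Call:
arm_command:
  deltas: "0 0 1 0 0 0 25; 0 0 0 0 0 0 25"

```text
time_s: 32.65
ee_pos: [620.5, 66.5, 63.6]
ee_rot: [179.9, 0.1, 149.5]
force: [-0.0, 0.4, 1.5]
gripper_width: 35.7
```

Call:
arm_command:
  deltas: "0 0 0.7 0 0 0 25; 0 0 0 0 0 0 25"

```text
time_s: 32.9
ee_pos: [620.5, 66.5, 63.6]
ee_rot: [179.9, 0.1, 149.5]
force: [-1.4, -0.2, 6.1]
gripper_width: 35.4
```

Call:
arm_command:
  deltas: "0 0 0.5 0 0 0 25; 0 0 0 0 0 0 25"

```text
time_s: 33.15
ee_pos: [620.5, 66.5, 63.5]
ee_rot: [179.9, 0.1, 149.5]
force: [-2.9, -0.6, 9.5]
gripper_width: 35.4
```

Call:
arm_command:
  deltas: "0 0 -1.2 0 0 0 25; 0 0 0 0 0 0 55; 0 0 0 0 0 0 55; 0 0 0 0 0 0 55; 0 0 0 0 0 0 55"

```text
time_s: 33.78
ee_pos: [620.4, 66.4, 63.1]
ee_rot: [179.9, 0.1, 149.5]
force: [-0.2, 0.8, 1.4]
gripper_width: 54.9
```

Call:
arm_command:
  deltas: "0 0 -15 0 0 0 55; 0 0 -40 0 0 0 55; 0 0 -55 0 0 0 55; 0 0 -55 0 0 0 55; 0 0 -55 0 0 0 55"

```text
time_s: 34.4
ee_pos: [619.6, 66.3, 286.5]
ee_rot: [179.9, 0.2, 149.5]
force: [0.6, -0.2, -0.6]
gripper_width: 54.9
```

Call:
arm_command:
  deltas: "40 25 0 0 0 0 55; 50 25 0 0 0 0 55; 50 25 0 0 0 0 55; 50 25 0 0 0 0 55; 0 0 0 0 0 0 55"

```text
time_s: 35.02
ee_pos: [504.9, 251.6, 284.6]
ee_rot: [179.8, 0.1, 149.8]
force: [0.8, -0.2, -0.1]
gripper_width: 55.1
```

```bash
python3 - <<'E'
from h import *
s=state(); print(s['time_s'],s['ee_pos'],s['force'])
A={n:cv2.imread(f"pics/{n}0.png") for n in("scene","top")}
for n in("scene","top"):
    I=grab_frame(n)[:,:,::-1].copy(); cv2.imwrite(f"pics/{n}9.png",I); H=cv2.cvtColor(I,cv2.COLOR_BGR2HSV)
    for nm,lo,hi in(("yel",(22,180,100),(35,255,255)),("red",(0,200,110),(5,255,255)),("blue",(100,180,80),(125,255,255))):
        m=cv2.inRange(H,lo,hi); k,l,st,c=cv2.connectedComponentsWithStats(m)
        for i in range(1,k):
            if st[i,4]>10: print(n,nm,st[i],c[i].round(1))
    D=cv2.absdiff(I,A[n]).max(2)>45; k,l,st,c=cv2.connectedComponentsWithStats(D.astype(np.uint8))
    print("changed",[tuple(int(x) for x in st[i]) for i in range(1,k) if st[i,4]>25])
tx=np.array([np.cos(np.radians(-30.5)),np.sin(np.radians(-30.5)),0]); h=np.array([678.5,32,64])
for n in("scene","top"): print(n,"pred tag hole",proj(n,h),"tail end",proj(n,h-98*tx+[0,0,4]),"red top",proj(n,[676,32.7,200]),"shoulder",proj(n,[676,32.7,60]))
E
```

```text
35.025 [504.91263509 251.63391611 284.56284804] [ 0.8057346  -0.16808378 -0.05002656]
scene yel [309 215  38  30 339] [329.9 228.3]
scene red [265 160   7   7  40] [268.1 163. ]
scene red [318 202   9  10  67] [321.9 206.2]
scene blue [327 244   8   7  43] [330.3 247.1]
scene blue [303 263  25  25 380] [315.3 276.6]
changed [(386, 0, 88, 68, 3595), (462, 0, 103, 134, 5058), (375, 5, 15, 32, 148), (355, 30, 32, 53, 569), (391, 53, 19, 31, 173), (419, 69, 21, 9, 135), (369, 69, 217, 242, 11939), (386, 84, 13, 9, 71), (332, 88, 25, 35, 483), (367, 118, 12, 12, 105), (341, 134, 7, 7, 31), (360, 157, 18, 6, 56), (418, 167, 7, 8, 43), (317, 194, 59, 18, 468), (376, 201, 34, 28, 424), (308, 215, 39, 41, 742), (494, 267, 31, 6, 51), (343, 277, 16, 16, 122), (501, 281, 26, 5, 38), (504, 307, 63, 39, 1529), (619, 377, 21, 23, 346)]
top yel [290 160  30  33 333] [302.7 177.2]
top red [305 154   5   5  22] [307.2 155.9]
top red [397 264   7   6  29] [400.1 266.4]
changed [(117, 107, 39, 50, 1368), (135, 127, 177, 270, 13418), (290, 151, 31, 42, 592), (35, 175, 32, 35, 579), (168, 193, 14, 30, 327), (271, 231, 55, 7, 283), (171, 243, 12, 13, 52), (149, 250, 21, 13, 69), (169, 253, 17, 10, 53), (39, 314, 159, 86, 7086), (321, 339, 9, 6, 34), (313, 344, 20, 6, 43), (316, 351, 26, 16, 114), (198, 354, 19, 11, 85), (304, 363, 11, 9, 43), (342, 362, 11, 21, 39), (298, 391, 8, 9, 27)]
scene pred tag hole [319.11068417 235.18274153] tail end [340.9827057  218.07663163] red top [320.52867892 203.71457949] shoulder [319.51457396 235.45739159]
top pred tag hole [309.04575341 166.36587806] tail end [294.40538313 190.42608384] red top [307.17469534 156.07881816] shoulder [308.88932354 167.37296827]
```

```bash
python3 -c "
from workcell import *
print(job_done())"
```

```text
the job is handed in; nothing more can be done
None
```

The job is done and handed in at about 35 s of the 72 s allowed; no verdict was reported.

**What I did**
- **Rest:** I took the pale wooden stake and leaned it in the rest, red end up, foot against the stop. I then let go and backed off, and a picture showed it lying there on its own.
- **Stone:** I took the stake again from the high end, stood it upright over the hole and pushed it in. The shoulder met the stone at the expected height with about 12 N.
- **Tag:** I picked the tag up by its tail, lowered its hole over the stake and set it on the stone. It made contact at exactly the height expected, with under 10 N, and I released it there.

**Last checks**
- The red top is within 0.2 px of its predicted place in the top view, so the stake is upright and seated.
- In both cameras the tag lies where predicted around the stake.
- The black look-alike, can and blue dot have not moved.

**Disagreements**
- The two cameras differ by about 4 mm in y at the hole, so I aimed by comparing the stake tip with the hole in one picture.
- A sideways force of up to 5.5 N remained during the last of the insertion and was gone once I let go.
- The final image comparison showed some change near the brush. I took it to be the arm's shadow but did not check it separately.

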